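# Reverse a row of goods from picking tray to wire rack

## Robot

A 7-joint arm with a two-finger parallel gripper is mounted at the origin on the work surface. World frame = base frame: x ahead of the robot, y to its left, z up, the work surface at z = 0. Lengths are in m, angles in rad, forces in N, time in s.
With the tool pointing down it reaches from about 0.4 to 0.85 m from the base axis. Payload 4.5 kg.
Tool frame: the origin (TCP) lies midway between the tips of the shut fingers; the grasp point (between the pads) lies 19 mm behind it; z points along the fingers, y is the line along which they close (so a half turn about z gives the same grasp; the last joint's range is limited). The gripper opens to 88 mm and grips with 3 to 60 N. Pads are 18 mm wide; open, the fingers measure 123 mm over their backs; the gripper's body (75 mm by 187 mm) begins 45 mm behind the grasp point.
Start: joints at [1.374, 0.689, -0.195, 1.565, 0.157, 0.902, -0.215], TCP at [0.143, -0.608, 0.239] pointing down, gripper open.
Joint ranges: [-3.01, 3.01], [-0.46, 2.08], [-1.47, 1.51], [0.13, 2.56], [-1, 4.14], [0.04, 2.09], [-2.66, 2.66]. Speed limits (rad/s): [2.57, 2.57, 3.14, 3.14, 3.14, 3.14, 3.14].

## Interface

Orientations are given as a unit quaternion [x, y, z, w].
In Python, from plant import r gives the robot as it stands. The module is installed in compiled form; this text tells all that it offers.
- The arm moves only by the tool step_arm, never from a script. Its argument "series" is a list of rows, each a list of 7 numbers: the shift along the world's x, y, z in mm, then the turn, a rotation vector about the world's x, y, z in rad, then the closure, from 0 (fully open) to 1 (shut). A call has 1 to 20 rows; each row shifts and turns the commanded pose from where the row before left it; what a row does not reach is not made up. A row lasts 1/10 s, in which the tool goes at most 50 mm and 8.59 degrees, less where a joint would pass 70% of its speed; a pose out of reach is approached as far as the arm can. A call is refused whole if a number of a shift passes 50 or a number of a turn 0.15, either way. A call with a gripper value outside its range is refused whole. The fingers move at their own pace and stop on an object; "force" is the grip in N (left out, the last holds). Time passes only in rows, so rows that do not move let the fingers close. It gives the time, the measured TCP pose, the force, the opening and the grip force at its end, in the units of the state.
- r.get_state(): the state, without advancing time (a new reading comes with each control period).
- r.snapshot(name): name is "side" or "top"; returns (picture, depth): 384x512x3 uint8, blue, green, red; 384x512 float32, m along the optical axis (not along the pixel's ray), 0 where there is no reading.
- r.get_calibration(name): a dict with "intrinsics" (3x3 intrinsics, pixels), "dist_coeffs" ([k1, k2, p1, p2, k3] as OpenCV has them; the pictures are not rectified), "pose" (4x4, takes a point from camera to world coordinates). Camera axes: x right, y up, looking along -z (the intrinsics and any distortion apply to the point x, -y, -z); pixel columns grow to the right and rows downward; lengths in m; the calibration is good to about 2 mm. A picture is of the moment at which its call begins. get_calibration takes no time and is no camera call.
- r.finish_job(): hands the job in; it is judged then, once.
The state is a dict: "clock": time; "q": joint angles; "qd": joint speeds; "joint_torque": joint torques, N m; "tool_pos": TCP position; "eef_rot": TCP orientation; "contact_force": force on the tool from outside, world axes, zero at the start; "moment": the same for the moment, N m; "opening": opening from 0.0 (shut) to 1.0 (fully open); "finger_force": force on a finger pad.
Only numpy, scipy, OpenCV 4.12 (cv2) and the standard library are available. Lean on these libraries where they do the work, as an engineer would, in place of code of your own. Each camera call takes 0.05 s, during which the arm holds its last target. There are 200 camera calls.

## Task

Four goods stand in a row on the shallow grey tray, each on its own cardboard dish. Move all four to the empty wire rack, each upright on the rack's floor in the middle of a bay of its own, in the reverse order: the one that was leftmost on the tray (seen from the robot's base) ends rightmost on the rack, the second from the left ends second from the right, and so on. Never tip any of them over, and do not push the mug away or knock it over.

Things in the scene. Friction and masses are not known exactly. Their poses are not given: they have to be found in the camera images.
- jar_mid (a point): Slim round spice jar, clear glass with paper band and black screw cap, widest diameter 44 mm, 94 mm high. The point is on its axis, half-way up (47 mm above its foot); z up. Loose, about 160 g.
- can_mid (a point): Squat round steel food can with paper band and ring pull, diameter 66 mm, 62 mm high. The point is on its axis, half-way up (31 mm above its foot); z up. Loose, about 250 g.
- carton_mid (a point): Tall square cardboard carton, 46 x 46 mm and 92 mm high. The point is at its centre, half-way up (46 mm above its foot); x and y are square to its sides, z up. Loose, about 120 g.
- tub_mid (a point): Squat square pale translucent food tub with white lid and a blue clip on each side, 56 x 56 mm and 62 mm high. The point is at its centre, half-way up (31 mm above its foot); x and y are square to its sides, z up. Loose, about 180 g.
- pad_jar: Fixed square cardboard dish 76 x 76 mm on the tray, floor 3 mm thick, rim 6 mm high, looking like the other three; the jar stands on it at the start, so it marks that thing's first place in the row even when empty. Origin: centre of its underside, 6 mm above the bench; y runs along the row to the robot's left.
- pad_can: Fixed square cardboard dish 76 x 76 mm on the tray, floor 3 mm thick, rim 6 mm high, looking like the other three; the can stands on it at the start, so it marks that thing's first place in the row even when empty. Origin: centre of its underside, 6 mm above the bench; y runs along the row to the robot's left.
- pad_carton: Fixed square cardboard dish 76 x 76 mm on the tray, floor 3 mm thick, rim 6 mm high, looking like the other three; the carton stands on it at the start, so it marks that thing's first place in the row even when empty. Origin: centre of its underside, 6 mm above the bench; y runs along the row to the robot's left.
- pad_tub: Fixed square cardboard dish 76 x 76 mm on the tray, floor 3 mm thick, rim 6 mm high, looking like the other three; the tub stands on it at the start, so it marks that thing's first place in the row even when empty. Origin: centre of its underside, 6 mm above the bench; y runs along the row to the robot's left.
- rack: Fixed galvanised wire rack, 95 mm (x) by 346 mm (y), floor 6 mm above the bench, four bays in a row centred at x = 0, y = +127.5, +42.5, -42.5, -127.5 mm. Bays 81 mm wide between wire dividers 16 mm above the bench; edge wires front and back 10 mm above it. Origin: centre of its underside; y to the robot's left along the row, z up. Nearer to or farther from the robot than the tray.
- mug: White ceramic mug, 80 mm across, 90 mm high, with a handle, standing to the left of the work; not part of the job. Origin: centre of its underside.
Mind the look-alikes: they are no part of the job. Leave any yellow look-alike of the part that bears tub_mid alone.

How it is judged:
By the outcome, as a careful person would: the job done as asked, in the order asked, and still so for the second after the job is handed in, with the robot touching nothing.
It also fails if it takes over 112 s, if anything falls off the work surface, if the arm or the gripper's body presses on something with over 40 N, if the wrist force passes 120 N, or if a joint passes its speed limit or range.

## Working session

There is one attempt and no reset: what is moved stays moved. The work goes in short steps, Python scripts to look and compute and a tool call to move; the robot and the scene stay as the last step left them, time stands still between calls to the robot, and variables do not carry over. Pictures are saved under pics/ and viewed, at most 14 in all, crops included, and the job is handed in when it is done.

Besides the shell and the picture viewer there is one more tool, called after "Request:" as a command line: name --pt "numbers of a row" for each row, then --argument value for the rest. step_arm: Moves the arm, as the interface text tells. Its arguments: {"type":"object","properties":{"series":{"type":"array"},"force":{"type":"number"}},"required":["series"]}

```bash
mkdir -p pics
cat > h.py <<'E'
import numpy as np, cv2
from plant import r
def snap(n,f=None):
    p,d=r.snapshot(n)
    if f: cv2.imwrite('pics/'+f,p); np.save('pics/'+f+'.npy',d)
    return p,d
def uv2w(n,d,pts,z=None):
    c=r.get_calibration(n);K=np.array(c['intrinsics']);D=np.array(c['dist_coeffs']);T=np.array(c['pose'])
    out=[]
    for k,(u,v) in enumerate(pts):
        x,y=cv2.undistortPoints(np.array([[[u,v]]],float),K,D)[0,0]
        ray=T[:3,:3]@np.array([x,-y,-1.]);o=T[:3,3]
        if z is None:
            w=d[int(round(v)),int(round(u))]
        else:
            zz=z if np.isscalar(z) else z[k]
            w=(zz-o[2])/ray[2]
        out.append(o+ray*w)
    return np.array(out)
E
python3 - <<'E'
from h import *
for n in('top','side'):
    p,d=snap(n,n+'0.png'); print(np.round(np.array(r.get_calibration(n)['pose']),3).tolist())
s=r.get_state();print(s)
E
```

```text
[[0.009, 0.998, -0.056, 0.44], [-1.0, 0.008, -0.026, 0.086], [-0.026, 0.057, 0.998, 0.965], [0.0, 0.0, 0.0, 1.0]]
[[-0.828, 0.391, -0.401, -0.031], [-0.56, -0.597, 0.574, 0.882], [-0.015, 0.701, 0.713, 1.013], [0.0, 0.0, 0.0, 1.0]]
{'clock': 0.1, 'q': array([ 1.37379309,  0.68992062, -0.19454891,  1.56623997,  0.15731072,
        0.90247263, -0.21509942]), 'qd': array([-0.00046123, -0.00291543,  0.00169555, -0.00238314,  0.00047905,
        0.00036687,  0.00028032]), 'joint_torque': array([-2.96058075e-03, -5.28503573e+01, -1.27124503e+00, -1.53839833e+01,
       -5.25113451e-02,  1.98647002e-03,  3.65484129e-05]), 'tool_pos': array([ 0.14281793, -0.6078852 ,  0.23797817]), 'eef_rot': array([ 9.93342191e-01,  1.15198147e-01, -1.46514278e-04, -8.10277454e-04]), 'contact_force': array([-0.13010725,  0.00832119, -0.01895625]), 'moment': array([ 0.026545  ,  0.00017425, -0.03811664]), 'finger_force': 0.0, 'opening': 0.9990330675471533}
```

View pics/top0.png

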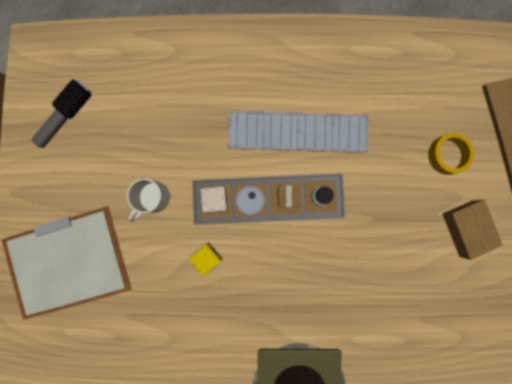

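View pics/side0.png

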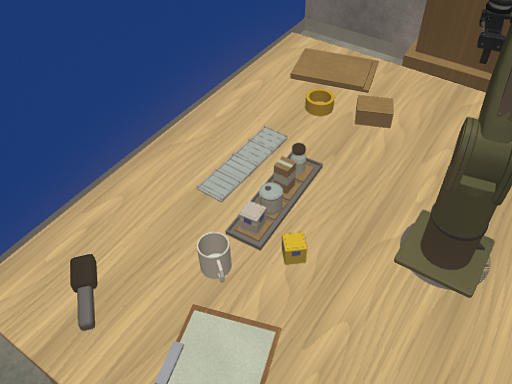

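The top view shows the tray row, from left to right: tub (213,199), can (250,201), carton (288,196), jar (323,195). The rack is beyond it (228–367, 112–152), the mug at (148,195) and the yellow look-alike at (205,260).

Run:
```python
import cv2
p=cv2.imread('pics/top0.png'); cv2.imwrite('pics/c1.png',cv2.resize(p[100:235,185:375],None,fx=4.2,fy=4.2,interpolation=cv2.INTER_CUBIC))
from h import *
d=np.load('pics/top0.png.npy')
P=uv2w('top',d,[(213,199),(250,207),(288,196),(323,195),(298,132),(270,240)]);print(P.round(3))
# height map segmentation
K=uv2w
vs,us=np.mgrid[170:232,188:350]
pts=np.c_[us.ravel(),vs.ravel()]
W=uv2w('top',d,pts)
for nm,u0,u1,zl,zh in(('tub',195,231,.055,.09),('can',231,270,.05,.09),('carton',272,303,.085,.12),('jar',305,342,.085,.12)):
    m=(pts[:,0]>u0)&(pts[:,0]<u1)&(W[:,2]>zl)&(W[:,2]<zh)
    q=W[m]; rc=cv2.minAreaRect((q[:,:2]*1000).astype(np.float32))
    print(nm,m.sum(),np.median(q,0).round(4),q[:,2].max().round(3),rc)
```

```text
[[ 0.467  0.207  0.073]
 [ 0.45   0.122  0.068]
 [ 0.474  0.037  0.101]
 [ 0.477 -0.041  0.101]
 [ 0.635  0.008  0.015]
 [ 0.37   0.075 -0.001]]
tub 609 [0.4671 0.2073 0.0707] 0.076 ((467.05419921875, 208.12881469726562), (57.629608154296875, 57.993350982666016), 7.658999443054199)
can 641 [0.4657 0.1221 0.0701] 0.076 ((465.2459716796875, 122.64231872558594), (64.9420166015625, 63.30174255371094), 45.7409782409668)
carton 440 [0.4744 0.0368 0.0998] 0.104 ((474.6070861816406, 36.7023811340332), (44.58317947387695, 44.547508239746094), 0.5106821656227112)
jar 267 [ 0.4772 -0.0428  0.1012] 0.106 ((476.24078369140625, -43.44861602783203), (38.91374206542969, 37.73905944824219), 89.77218627929688)
```

View pics/c1.png

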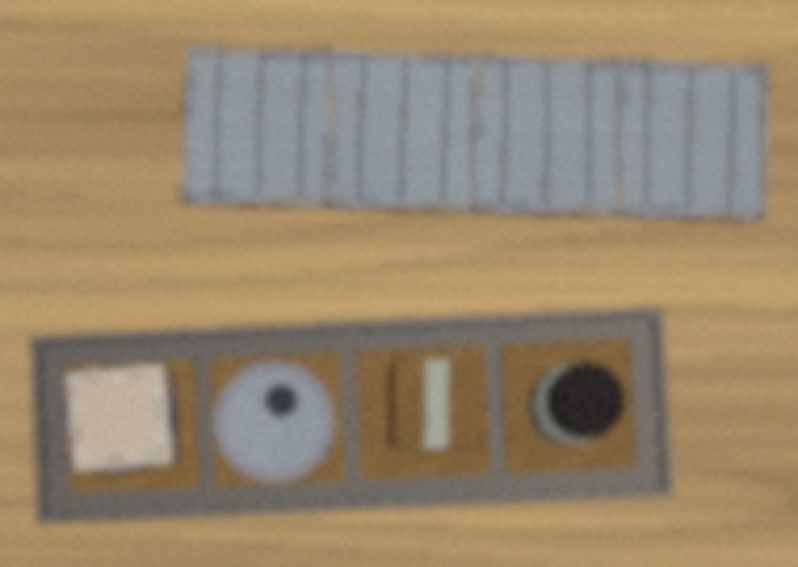

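Run:
```python
from h import *
d=np.load('pics/top0.png.npy')
f=lambda x,y:((x+.5)/4.2-.5+185,(y+.5)/4.2-.5+100)
C=uv2w('top',d,[f(*a) for a in((187,48),(767,66),(763,218),(182,203))],z=.009)
D=uv2w('top',d,[f(*a) for a in((331,126),(475,130),(620,135))],z=.014)
print(C.round(4)); c=C.mean(0); e=(C[0]+C[3]-C[1]-C[2])/2; L=np.linalg.norm(e[:2]);e/=L;print('c',c,L,'yaw',np.degrees(np.arctan2(-e[0],e[1])));print('div',D.round(4))
for k in(.1275,.0425,-.0425,-.1275):print((c+e*k).round(4))
O=uv2w('top',d,[f(*a) for a in((120,417),(275,421),(422,404),(586,401))],z=[.071,.071,.101,.103]);print(O.round(4))
B=uv2w('top',d,[(470,230),(455,153),(148,195)]);print('box,ring,mug',B.round(3))
# side cloud
d=np.load('pics/side0.png.npy')
vs,us=np.mgrid[130:250,220:330];W=uv2w('side',d,np.c_[us.ravel(),vs.ravel()])
for o,r_,h in((O[0],.04,.071),(O[1],.045,.071),(O[2],.035,.101),(O[3],.03,.103)):
    m=(np.hypot(*(W[:,:2]-o[:2]).T)<r_)&(abs(W[:,2]-h)<.008);q=W[m]
    print(m.sum(),q.mean(0).round(4),q.min(0).round(4),q.max(0).round(4))
```

```text
[[ 0.6889  0.1789  0.009 ]
 [ 0.6807 -0.1655  0.009 ]
 [ 0.5895 -0.1617  0.009 ]
 [ 0.5957  0.1804  0.009 ]]
c [0.63871431 0.00801761 0.009     ] 0.34330201206615585 yaw -1.1996839976445601
div [[ 0.641   0.093   0.014 ]
 [ 0.6391  0.0086  0.014 ]
 [ 0.637  -0.0765  0.014 ]]
[0.6414 0.1355 0.009 ]
[0.6396 0.0505 0.009 ]
[ 0.6378 -0.0345  0.009 ]
[ 0.636  -0.1195  0.009 ]
[[ 0.4675  0.2066  0.071 ]
 [ 0.4661  0.1217  0.071 ]
 [ 0.4748  0.0433  0.101 ]
 [ 0.477  -0.0428  0.103 ]]
box,ring,mug [[ 0.399 -0.399  0.058]
 [ 0.591 -0.395 -0.003]
 [ 0.478  0.38   0.004]]
376 [0.4631 0.2119 0.071 ] [0.4356 0.1784 0.0633] [0.494  0.2394 0.0773]
365 [0.4622 0.1255 0.0706] [0.4307 0.0892 0.0635] [0.497  0.1562 0.0773]
222 [0.4716 0.0397 0.1   ] [0.4492 0.0116 0.0932] [0.4978 0.0632 0.1057]
119 [ 0.474  -0.0405  0.1019] [ 0.4554 -0.0633  0.0954] [ 0.4938 -0.0229  0.109 ]
```

Request:
step_arm --pt "40 20 0 0 0 0.1 0" --pt "40 30 0 0 0 0.1 0" --pt "40 30 0 0 0 0.1 0" --pt "40 30 0 0 0 0.1 0" --pt "40 30 0 0 0 0.1 0" --pt "40 30 0 0 0 0.1 0" --pt "30 40 0 0 0 0.1 0" --pt "30 40 0 0 0 0.1 0" --pt "20 40 0 0 0 0.1 0" --pt "10 40 0 0 0 0.1 0" --pt "0 40 0 0 0 0.1 0" --pt "0 40 0 0 0 0.1 0" --pt "0 40 0 0 0 0.1 0" --pt "0 40 0 0 0 0.04 0" --pt "0 40 0 0 0 0 0" --pt "0 30 0 0 0 0 0" --pt "0 0 0 0 0 0 0" --force 20

```text
clock: 1.8
tool_pos: [0.4731, -0.0433, 0.2391]
eef_rot: [0.704, 0.71, 0.001, -0.001]
contact_force: [0.8, 0.2, 0.3]
opening: 1.003
finger_force: 0.0
```

Request:
step_arm --pt "2 1 -40 0 0 0 0" --pt "0 0 -40 0 0 0 0" --pt "0 0 -40 0 0 0 0" --pt "0 0 -30 0 0 0 0" --pt "0 0 -20 0 0 0 0" --pt "0 0 -13 0 0 0 0" --pt "0 0 -9 0 0 0 0" --pt "0 0 0 0 0 0 0" --pt "0 0 0 0 0 0 0"

```text
clock: 2.7
tool_pos: [0.4751, -0.0478, 0.047]
eef_rot: [0.707, 0.707, -0.0, 0.0]
contact_force: [-0.0, -0.4, 0.6]
opening: 0.998
finger_force: 0.0
```

Run:
```python
from h import *
a,_=snap('top');b,_=snap('side')
a=cv2.resize(a[90:240,180:380],None,fx=2,fy=2);b=cv2.resize(b[90:240,180:380],None,fx=4,fy=4)
a=cv2.resize(a,None,fx=1.0,fy=1.0)
c=np.zeros((600,800,3),np.uint8);c[:600]=b;c[400:600,:266]=cv2.resize(a,(266,200));cv2.imwrite('pics/g1.png',c)
```

```text
(no output)
```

View pics/g1.png

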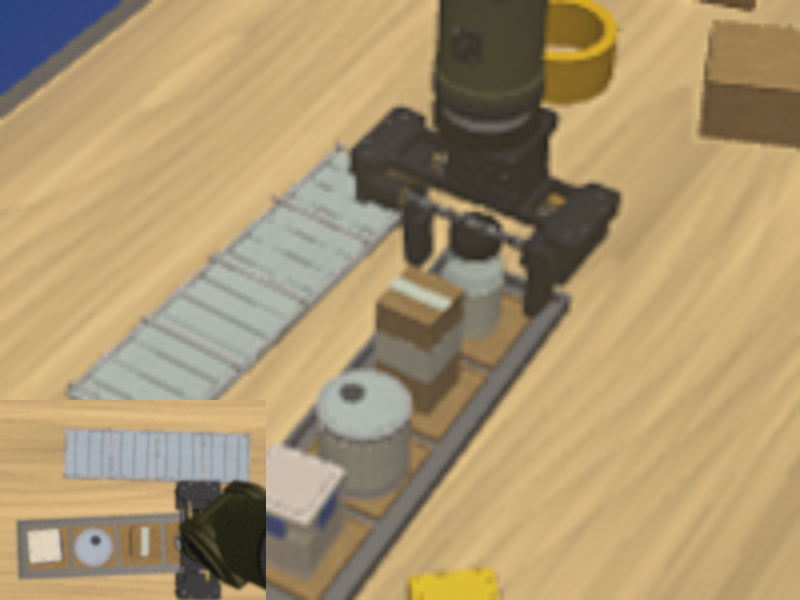

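The gripper straddles the jar with fingers front (545,280) and back (415,230), and its long body runs across the row, clear of the carton. It sits about 6 mm too far right, so I shift it and then close.

Request:
step_arm --pt "0 6 -1 0 0 0 0" --pt "0 0 0 0 0 0 0" --pt "0 0 0 0 0 0 0.9" --pt "0 0 0 0 0 0 0.9" --pt "0 0 0 0 0 0 0.9" --pt "0 0 0 0 0 0 0.9" --pt "0 0 0 0 0 0 0.9" --pt "0 0 0 0 0 0 0.9" --pt "0 0 0 0 0 0 0.9" --pt "0 0 0 0 0 0 0.9"

```text
clock: 3.8
tool_pos: [0.4758, -0.0413, 0.0459]
eef_rot: [0.707, 0.707, 0.001, 0.0]
contact_force: [1.6, 0.3, 0.2]
opening: 0.496
finger_force: 20.0
```

Request:
step_arm --pt "0 0 15 0 0 0 0.9" --pt "0 0 25 0 0 0 0.9" --pt "0 0 25 0 0 0 0.9" --pt "15 0 10 0 0 0 0.9" --pt "25 5 0 0 0 0 0.9" --pt "30 20 0 0 0 0 0.9" --pt "30 30 0 0 0 0 0.9" --pt "30 30 0 0 0 0 0.9" --pt "20 30 0 0 0 0 0.9" --pt "14 30 0 0 0 0 0.9" --pt "0 20 0 0 0 0 0.9" --pt "0 10 0 0 0 0 0.9" --pt "0 3 0 0 0 0 0.9" --pt "0 0 0 0 0 0 0.9" --pt "0 0 0 0 0 0 0.9" --pt "0 0 0 0 0 0 0.9"

```text
clock: 5.4
tool_pos: [0.639, 0.1345, 0.1207]
eef_rot: [0.708, 0.706, -0.001, 0.0]
contact_force: [-0.2, 0.3, -2.4]
opening: 0.496
finger_force: 19.9
```

Run:
```python
from h import *
a,_=snap('top','t2.png');b,_=snap('side','s2.png')
c=np.zeros((600,800,3),np.uint8);c[:]=cv2.resize(b[90:240,180:380],None,fx=4,fy=4);c[350:,:375]=cv2.resize(a[90:190,210:360],None,fx=2.5,fy=2.5);cv2.imwrite('pics/g2.png',c)
print(r.get_state()['tool_pos'])
```

```text
[0.63909463 0.13527769 0.1207682 ]
```

View pics/g2.png

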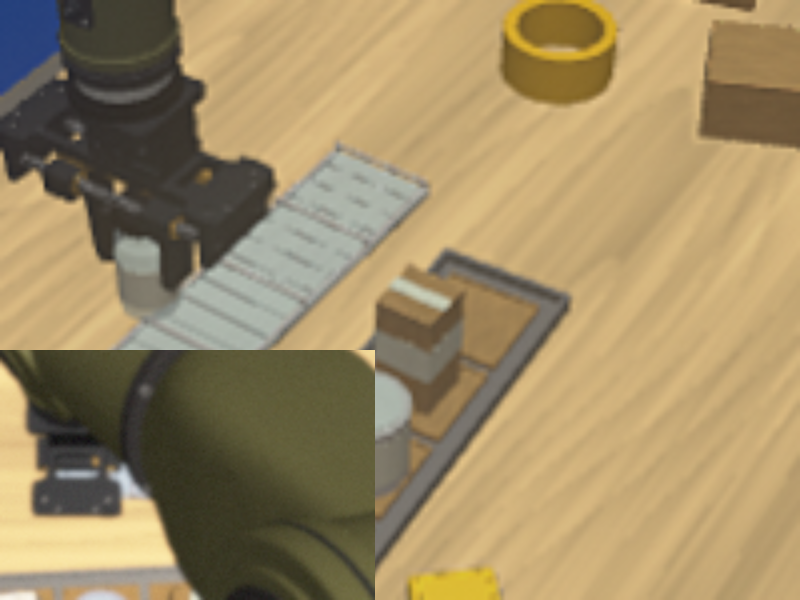

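The jar is held upright over the left bay (seen at (140,275)). I lower it.

Request:
step_arm --pt "0 0 -25 0 0 0 0.9" --pt "0 0 -25 0 0 0 0.9" --pt "0 0 -15 0 0 0 0.9" --pt "0 0 -7 0 0 0 0.9" --pt "0 0 -3 0 0 0 0.9" --pt "0 0 -1 0 0 0 0.9" --pt "0 0 0 0 0 0 0.9" --pt "0 0 0 0 0 0 0.9"

```text
clock: 6.3
tool_pos: [0.6396, 0.1368, 0.0456]
eef_rot: [0.707, 0.707, 0.001, 0.0]
contact_force: [-0.2, -0.2, -1.7]
opening: 0.492
finger_force: 19.9
```

Request:
step_arm --pt "0 0 -2 0 0 0 0.9" --pt "0 0 -1 0 0 0 0.9" --pt "0 0 0 0 0 0 0.9" --pt "0 0 0 0 0 0 0.9"

```text
clock: 6.7
tool_pos: [0.6396, 0.1368, 0.0428]
eef_rot: [0.707, 0.707, 0.001, 0.0]
contact_force: [-0.7, -0.3, 5.7]
opening: 0.494
finger_force: 19.9
```

Request:
step_arm --pt "0 0 0 0 0 0 0.3" --pt "0 0 0 0 0 0 0" --pt "0 0 0 0 0 0 0" --pt "0 0 0 0 0 0 0" --pt "0 0 10 0 0 0 0" --pt "0 0 30 0 0 0 0" --pt "0 0 40 0 0 0 0" --pt "0 0 40 0 0 0 0" --pt "-20 -10 0 0 0 0 0" --pt "-40 -20 0 0 0 0 0" --pt "-40 -30 0 0 0 0 0" --pt "-40 -25 0 0 0 0 0" --pt "-20 -10 0 0 0 0 0" --pt "-7 -4 0 0 0 0 0" --pt "0 0 0 0 0 0 0" --pt "0 0 0 0 0 0 0" --pt "0 0 0 0 0 0 0" --pt "0 0 0 0 0 0 0"

```text
clock: 8.5
tool_pos: [0.4731, 0.0385, 0.1617]
eef_rot: [0.707, 0.707, 0.001, 0.0]
contact_force: [-0.0, 0.1, -0.6]
opening: 0.995
finger_force: 0.0
```

Run:
```python
from h import *
b,_=snap('side','s3.png')
cv2.imwrite('pics/g3.png',cv2.resize(b[90:240,180:380],None,fx=4,fy=4))
print(r.get_state()['tool_pos'])
```

```text
[0.47281576 0.03825453 0.16160958]
```

View pics/g3.png

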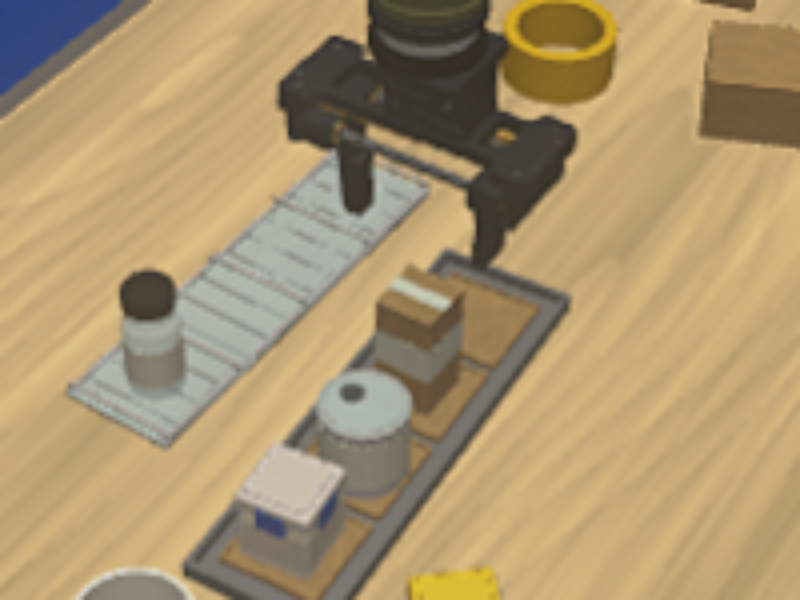

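The jar stands upright in the middle of the left bay, foot at (155,380). Next is the carton.

Request:
step_arm --pt "0 0 -30 0 0 0 0" --pt "0 0 -30 0 0 0 0" --pt "0 0 -25 0 0 0 0" --pt "0 0 -15 0 0 0 0" --pt "0 0 -10 0 0 0 0" --pt "0 0 -5 0 0 0 0" --pt "0 0 0 0 0 0 0" --pt "0 0 0 0 0 0 0" --pt "0 0 0 0 0 0 0.9" --pt "0 0 0 0 0 0 0.9" --pt "0 0 0 0 0 0 0.9" --pt "0 0 0 0 0 0 0.9" --pt "0 0 0 0 0 0 0.9" --pt "0 0 0 0 0 0 0.9" --pt "0 0 0 0 0 0 0.9" --pt "0 0 0 0 0 0 0.9" --force 15

```text
clock: 10.15
tool_pos: [0.4726, 0.0377, 0.0469]
eef_rot: [0.707, 0.707, 0.001, 0.0]
contact_force: [1.8, -0.2, 1.3]
opening: 0.525
finger_force: 15.0
```

Request:
step_arm --pt "0 0 15 0 0 0 0.9" --pt "0 0 25 0 0 0 0.9" --pt "0 0 25 0 0 0 0.9" --pt "15 0 10 0 0 0 0.9" --pt "30 2 0 0 0 -0.01 0.9" --pt "35 4 0 0 0 -0.01 0.9" --pt "35 4 0 0 0 0 0.9" --pt "30 3 0 0 0 0 0.9" --pt "15 1 0 0 0 0 0.9" --pt "5 0 0 0 0 0 0.9" --pt "0 0 0 0 0 0 0.9" --pt "0 0 0 0 0 0 0.9" --pt "0 0 -25 0 0 0 0.9" --pt "0 0 -25 0 0 0 0.9" --pt "0 0 -15 0 0 0 0.9" --pt "0 0 -7 0 0 0 0.9" --pt "0 0 -3 0 0 0 0.9" --pt "0 0 -1 0 0 0 0.9" --pt "0 0 0 0 0 0 0.9" --pt "0 0 0 0 0 0 0.9"

```text
clock: 12.15
tool_pos: [0.6376, 0.0517, 0.0466]
eef_rot: [0.714, 0.7, 0.001, 0.0]
contact_force: [0.0, 0.7, -1.0]
opening: 0.519
finger_force: 15.0
```

Request:
step_arm --pt "0 0 -2 0 0 0 0.9" --pt "0 0 -1 0 0 0 0.9" --pt "0 0 0 0 0 0 0.9" --pt "0 0 0 0 0 0 0.9"

```text
clock: 12.55
tool_pos: [0.6375, 0.0516, 0.0439]
eef_rot: [0.714, 0.7, 0.0, 0.0]
contact_force: [-0.9, -0.3, 5.0]
opening: 0.52
finger_force: 15.0
```

Request:
step_arm --pt "0 0 0 0 0 0 0.3" --pt "0 0 0 0 0 0 0" --pt "0 0 0 0 0 0 0" --pt "0 0 0 0 0 0 0" --pt "0 0 10 0 0 0 0" --pt "0 0 30 0 0 0 0" --pt "0 0 40 0 0 0 0" --pt "0 0 35 0 0 0 0" --pt "-20 0 0 0 0 0 0" --pt "-40 15 0 0 0 0 0" --pt "-40 20 0 0 0 0 0" --pt "-40 20 0 0 0 0 0" --pt "-25 12 0 0 0 0 0" --pt "-8 5 0 0 0 0 0" --pt "0 0 0 0 0 0 0" --pt "0 0 0 0 0 0 0" --pt "0 0 0 0 0 0 0"

```text
clock: 14.25
tool_pos: [0.4658, 0.1228, 0.1577]
eef_rot: [0.715, 0.699, 0.001, 0.001]
contact_force: [-0.0, -0.1, -0.1]
opening: 0.998
finger_force: 0.0
```

Run:
```python
from h import *
b,_=snap('side','s4.png')
cv2.imwrite('pics/g4.png',cv2.resize(b[90:240,180:380],None,fx=4,fy=4))
print(r.get_state()['tool_pos'])
```

```text
[0.46549496 0.12277466 0.15763195]
```

View pics/g4.png

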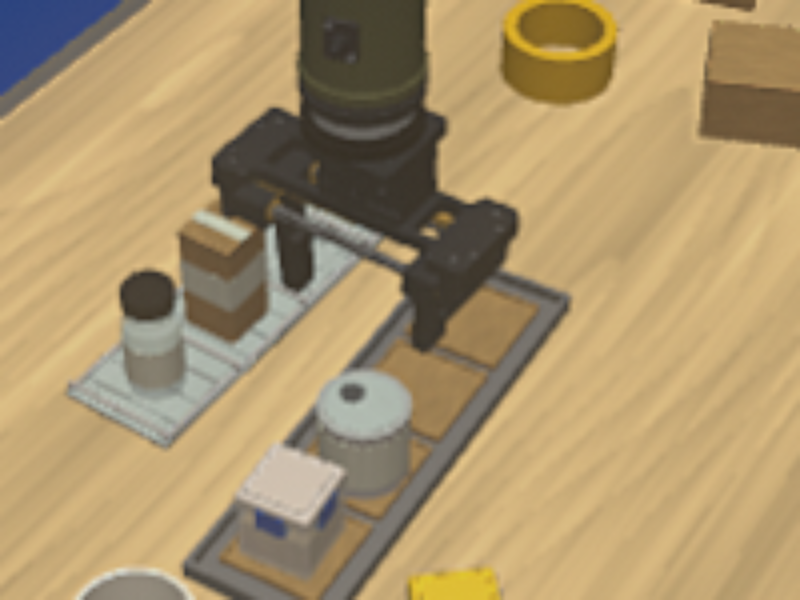

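The carton stands upright in the second bay, foot about (230,320). Next is the can.

Request:
step_arm --pt "-1 1 -30 0 0 0 0" --pt "0 0 -30 0 0 0 0" --pt "0 0 -25 0 0 0 0" --pt "0 0 -15 0 0 0 0" --pt "0 0 -15 0 0 0 0" --pt "0 0 -10 0 0 0 0" --pt "0 0 0 0 0 0 0" --pt "0 0 0 0 0 0 0" --pt "0 0 0 0 0 0 0.9" --pt "0 0 0 0 0 0 0.9" --pt "0 0 0 0 0 0 0.9" --pt "0 0 0 0 0 0 0.9" --pt "0 0 0 0 0 0 0.9" --pt "0 0 0 0 0 0 0.9" --pt "0 0 0 0 0 0 0.9" --force 25

```text
clock: 15.8
tool_pos: [0.465, 0.125, 0.0334]
eef_rot: [0.714, 0.7, 0.002, 0.001]
contact_force: [4.9, -0.2, 6.4]
opening: 0.721
finger_force: 25.0
```

Request:
step_arm --pt "0 0 5 0 0 0 0.9" --pt "0 0 10 0 0 0 0.9" --pt "0 0 20 0 0 0 0.9" --pt "0 0 30 0 0 0 0.9" --pt "0 0 15 0 0 0 0.9" --pt "0 0 0 0 0 0 0.9" --pt "0 0 0 0 0 0 0.9"

```text
clock: 16.5
tool_pos: [0.4619, 0.124, 0.1125]
eef_rot: [0.714, 0.7, -0.001, -0.0]
contact_force: [-0.3, 0.4, -2.5]
opening: 0.718
finger_force: 25.0
```

Run:
```python
from h import *
b,_=snap('side','s5.png')
cv2.imwrite('pics/g5.png',cv2.resize(b[90:240,180:380],None,fx=4,fy=4))
s=r.get_state();print(s['tool_pos'],s['moment'])
```

```text
[0.4618262  0.12400396 0.11204637] [-0.08659935 -0.11009716 -0.0583125 ]
```

View pics/g5.png

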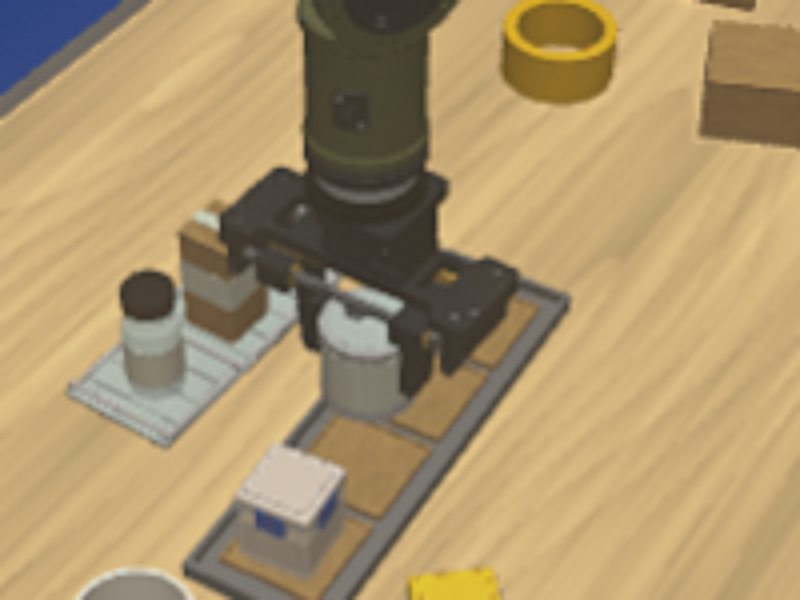

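The can is held upright and centred between the fingers (368,350). I move right first, then forward, to keep clear of the carton.

Request:
step_arm --pt "0 -15 0 0 0 0 0.9" --pt "0 -30 0 0 0 0 0.9" --pt "5 -35 0 0 0 0 0.9" --pt "15 -35 0 0 0 0 0.9" --pt "30 -25 0 0 0 0 0.9" --pt "35 -12 0 0 0 0 0.9" --pt "35 -5 0 0 0 0 0.9" --pt "30 0 0 0 0 0 0.9" --pt "18 0 0 0 0 0 0.9" --pt "6 0 0 0 0 0 0.9" --pt "0 0 0 0 0 0 0.9" --pt "0 0 0 0 0 0 0.9" --pt "0 0 0 0 0 0 0.9"

```text
clock: 17.85
tool_pos: [0.6355, -0.0327, 0.1124]
eef_rot: [0.714, 0.7, -0.001, -0.0]
contact_force: [-0.1, 0.8, -2.0]
opening: 0.722
finger_force: 25.0
```

Run:
```python
from h import *
b,_=snap('side','s6.png')
cv2.imwrite('pics/g6.png',cv2.resize(b[90:240,180:380],None,fx=4,fy=4))
s=r.get_state();print(s['tool_pos'],s['moment'])
```

```text
[ 0.63577127 -0.03260172  0.11261036] [-0.03782736 -0.09578471 -0.01720501]
```

View pics/g6.png

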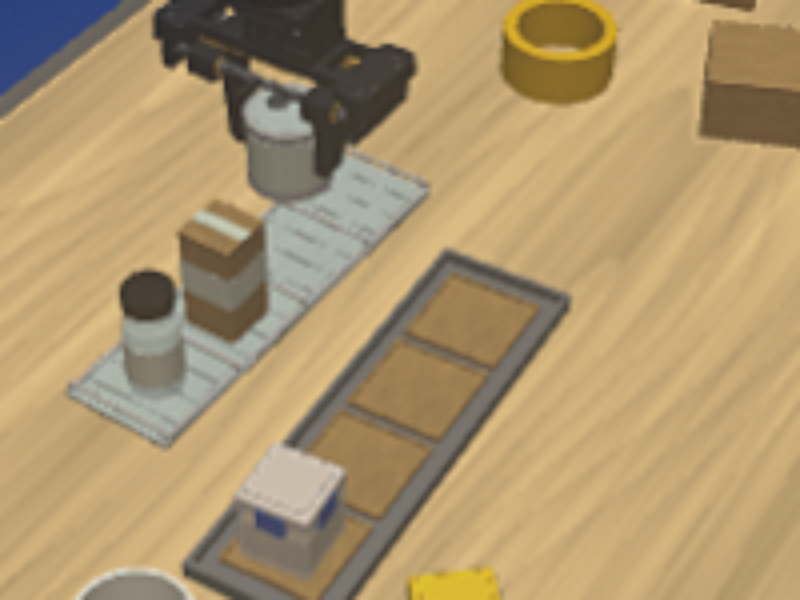

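The can hangs upright over the third bay (290,150). I lower it until it touches.

Request:
step_arm --pt "0 0 -25 0 0 0 0.9" --pt "0 0 -25 0 0 0 0.9" --pt "0 0 -15 0 0 0 0.9" --pt "0 0 -9 0 0 0 0.9" --pt "0 0 -4 0 0 0 0.9" --pt "0 0 0 0 0 0 0.9" --pt "0 0 0 0 0 0 0.9"

```text
clock: 18.6
tool_pos: [0.6377, -0.0323, 0.0356]
eef_rot: [0.714, 0.7, 0.001, 0.0]
contact_force: [-0.2, -0.5, -1.6]
opening: 0.716
finger_force: 25.0
```

Request:
step_arm --pt "0 0 -2 0 0 0 0.9" --pt "0 0 -2 0 0 0 0.9" --pt "0 0 -1 0 0 0 0.9" --pt "0 0 0 0 0 0 0.9" --pt "0 0 0 0 0 0 0.9"

```text
clock: 19.1
tool_pos: [0.6372, -0.0325, 0.0304]
eef_rot: [0.714, 0.7, 0.0, 0.0]
contact_force: [-0.7, -0.7, 3.8]
opening: 0.714
finger_force: 25.0
```

Request:
step_arm --pt "0 0 0 0 0 0 0.3" --pt "0 0 0 0 0 0 0" --pt "0 0 0 0 0 0 0" --pt "0 0 0 0 0 0 0" --pt "0 0 10 0 0 0 0" --pt "0 0 30 0 0 0 0" --pt "0 0 40 0 0 0 0" --pt "0 0 35 0 0 0 0" --pt "-20 0 0 0 0 0 0" --pt "-40 20 0 0 0 0.02 0" --pt "-40 40 0 0 0 0.02 0" --pt "-40 40 0 0 0 0.02 0" --pt "-22 40 0 0 0 0.02 0" --pt "-10 40 0 0 0 0.02 0" --pt "0 40 0 0 0 0.007 0" --pt "0 16 0 0 0 0 0" --pt "0 5 0 0 0 0 0" --pt "0 0 0 0 0 0 0" --pt "0 0 0 0 0 0 0" --pt "0 0 0 0 0 0 0"

```text
clock: 21.1
tool_pos: [0.4746, 0.1969, 0.1446]
eef_rot: [0.677, 0.736, -0.001, 0.0]
contact_force: [-0.5, 0.4, 0.5]
opening: 1.003
finger_force: 0.0
```

Run:
```python
from h import *
b,_=snap('side','s7.png')
cv2.imwrite('pics/g7.png',cv2.resize(b[110:260,180:380],None,fx=4,fy=4))
s=r.get_state();print(s['tool_pos'],s['eef_rot'])
```

```text
[0.47458879 0.1972881  0.14461251] [ 6.76687048e-01  7.36270478e-01 -5.51283562e-04  3.44802850e-04]
```

View pics/g7.png

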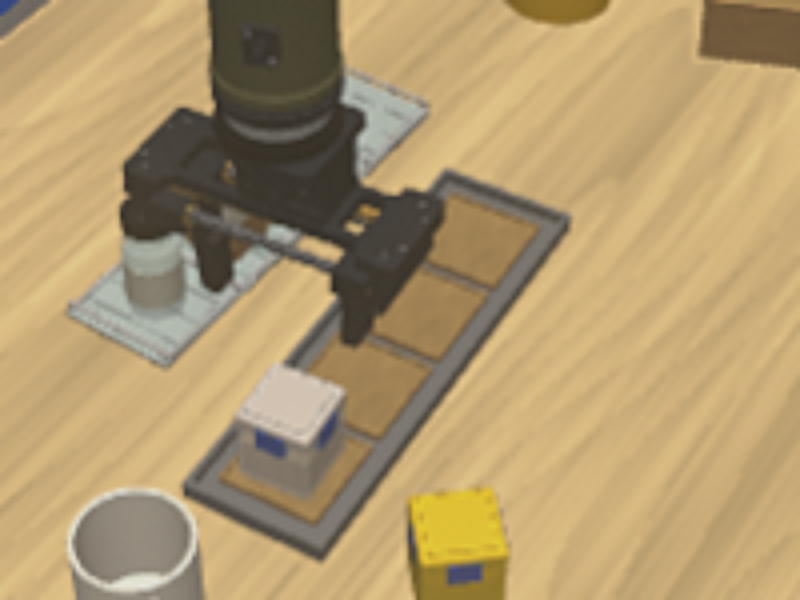

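The tub (290,430) is next and square to the fingers. The gripper must go 9 mm back and 12 mm left.

Request:
step_arm --pt "-9 12 0 0 0 0 0" --pt "0 0 0 0 0 0 0" --pt "0 0 -30 0 0 0 0" --pt "0 0 -30 0 0 0 0" --pt "0 0 -20 0 0 0 0" --pt "0 0 -15 0 0 0 0" --pt "0 0 -12 0 0 0 0" --pt "0 0 -8 0 0 0 0" --pt "0 0 0 0 0 0 0" --pt "0 0 0 0 0 0 0" --pt "0 0 0 0 0 0 0.9" --pt "0 0 0 0 0 0 0.9" --pt "0 0 0 0 0 0 0.9" --pt "0 0 0 0 0 0 0.9" --pt "0 0 0 0 0 0 0.9" --pt "0 0 0 0 0 0 0.9" --pt "0 0 0 0 0 0 0.9" --pt "0 0 0 0 0 0 0.9" --force 18

```text
clock: 22.95
tool_pos: [0.4657, 0.2113, 0.03]
eef_rot: [0.676, 0.737, 0.0, 0.0]
contact_force: [0.4, -1.2, 5.1]
opening: 0.633
finger_force: 18.0
```

Request:
step_arm --pt "0 0 10 0 0 0 0.9" --pt "0 0 25 0 0 0 0.9" --pt "0 0 30 0 0 0 0.9" --pt "0 -5 15 0 0 0 0.9" --pt "0 -20 0 0 0 0 0.9" --pt "0 -30 0 0 0 -0.02 0.9" --pt "0 -32 0 0 0 -0.02 0.9" --pt "0 -32 0 0 0 -0.02 0.9" --pt "0 -32 0 0 0 -0.02 0.9" --pt "0 -32 0 0 0 -0.02 0.9" --pt "5 -32 0 0 0 -0.009 0.9" --pt "12 -32 0 0 0 0 0.9" --pt "25 -30 0 0 0 0 0.9" --pt "30 -25 0 0 0 0 0.9" --pt "30 -20 0 0 0 0 0.9" --pt "30 -7 0 0 0 0 0.9" --pt "22 0 0 0 0 0 0.9" --pt "11 0 0 0 0 0 0.9" --pt "3 0 0 0 0 0 0.9" --pt "0 0 0 0 0 0 0.9"

```text
clock: 24.95
tool_pos: [0.6324, -0.1175, 0.1094]
eef_rot: [0.715, 0.699, -0.0, -0.001]
contact_force: [-0.2, -0.4, -1.7]
opening: 0.634
finger_force: 18.0
```

Run:
```python
from h import *
b,_=snap('side','s8.png');a,_=snap('top')
c=cv2.resize(b[60:210,180:380],None,fx=4,fy=4);c[350:,:375]=cv2.resize(a[90:190,240:390],None,fx=2.5,fy=2.5)
cv2.imwrite('pics/g8.png',c)
s=r.get_state();print(s['tool_pos'],s['eef_rot'],s['contact_force'])
```

```text
[ 0.63190242 -0.11770188  0.10954928] [ 7.14616775e-01  6.99515465e-01 -7.54859388e-04 -6.39531204e-04] [-0.80790385 -0.42956747 -2.86439052]
```

View pics/g8.png

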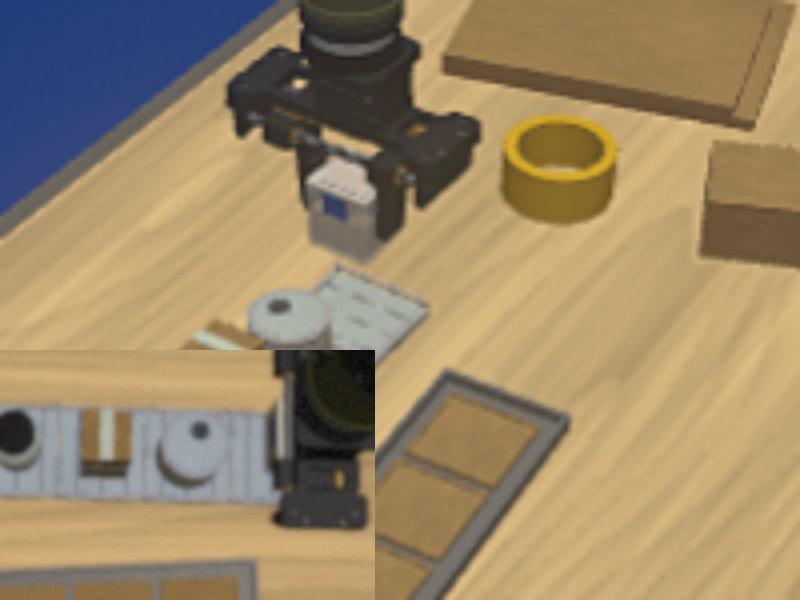

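The tub is held upright over the free fourth bay. In the inset the jar, carton and can stand in their own bays.

Request:
step_arm --pt "2 0 -25 0 0 0 0.9" --pt "0 0 -25 0 0 0 0.9" --pt "0 0 -15 0 0 0 0.9" --pt "0 0 -8 0 0 0 0.9" --pt "0 0 -4 0 0 0 0.9" --pt "0 0 -2 0 0 0 0.9" --pt "0 0 -1 0 0 0 0.9" --pt "0 0 0 0 0 0 0.9" --pt "0 0 0 0 0 0 0.9"

```text
clock: 25.95
tool_pos: [0.6357, -0.1178, 0.0303]
eef_rot: [0.715, 0.699, 0.0, 0.0]
contact_force: [-0.2, -0.4, -1.8]
opening: 0.635
finger_force: 18.0
```

Request:
step_arm --pt "0 0 -2 0 0 0 0.9" --pt "0 0 -1 0 0 0 0.9" --pt "0 0 -1 0 0 0 0.9" --pt "0 0 0 0 0 0 0.9" --pt "0 0 0 0 0 0 0.9"

```text
clock: 26.45
tool_pos: [0.6354, -0.1178, 0.027]
eef_rot: [0.715, 0.699, -0.0, 0.0]
contact_force: [-3.1, -0.9, 8.5]
opening: 0.635
finger_force: 18.0
```

Seated. I release it and retreat up and to the right.

Request:
step_arm --pt "0 0 1 0 0 0 0.3" --pt "0 0 0 0 0 0 0" --pt "0 0 0 0 0 0 0" --pt "0 0 0 0 0 0 0" --pt "0 0 10 0 0 0 0" --pt "0 0 30 0 0 0 0" --pt "0 0 40 0 0 0 0" --pt "0 0 40 0 0 0 0" --pt "0 0 40 0 0 0 0" --pt "0 -40 20 0 0 0 0" --pt "-30 -40 0 0 0 0 0" --pt "-40 -40 0 0 0 0 0" --pt "-40 -40 0 0 0 0 0" --pt "-40 -40 0 0 0 0 0" --pt "-40 -40 0 0 0 0 0" --pt "-20 -40 0 0 0 0 0" --pt "0 -40 0 0 0 0 0" --pt "0 0 0 0 0 0 0" --pt "0 0 0 0 0 0 0" --pt "0 0 0 0 0 0 0"

```text
clock: 28.45
tool_pos: [0.4446, -0.4174, 0.2072]
eef_rot: [0.714, 0.7, 0.001, -0.0]
contact_force: [0.4, 0.2, 0.2]
opening: 1.0
finger_force: 0.0
```

Run:
```python
from h import *
a,d=snap('top','t9.png');b,_=snap('side','s9.png')
c=np.vstack([cv2.resize(a[100:162,215:380],(800,300),interpolation=cv2.INTER_CUBIC),cv2.resize(b[110:215,180:320],(400,300)).repeat(1,0) if 0 else np.hstack([cv2.resize(b[110:215,180:320],(400,300)),cv2.resize(b,(400,300))])])
cv2.imwrite('pics/g9.png',c)
vs,us=np.mgrid[95:165,215:380];W=uv2w('top',d,np.c_[us.ravel(),vs.ravel()])
C=np.array([.6387,.0080]);
for n,k,zl in(('jar',.1275,.085),('carton',.0425,.085),('can',-.0425,.055),('tub',-.1275,.055)):
    ey=np.array([.0225,1]);q0=C+ey*k
    m=(abs(W[:,1]-q0[1])<.042)&(abs(W[:,0]-q0[0])<.06)&(W[:,2]>zl)&(W[:,2]<.115);q=W[m]
    rc=cv2.minAreaRect((q[:,:2]*1000).astype(np.float32));print(n,m.sum(),np.median(q[:,2]).round(4),np.round(rc[0],1),np.round(rc[1],1),'off',np.round(np.array(rc[0])-q0*1000,1))
print(r.get_state()['tool_pos'])
```

```text
jar 259 0.0987 [639.9 135.1] [38.7 38.5] off [-1.7 -0.4]
carton 433 0.0969 [637.4  50.6] [47.  45.2] off [-2.2  0.1]
can 645 0.0668 [637.7 -35.2] [65.3 65.4] off [-0.1 -0.7]
tub 598 0.0673 [ 635.3 -119.5] [57.  56.5] off [-0.5  0. ]
[ 0.44473518 -0.41731018  0.20714269]
```

View pics/g9.png

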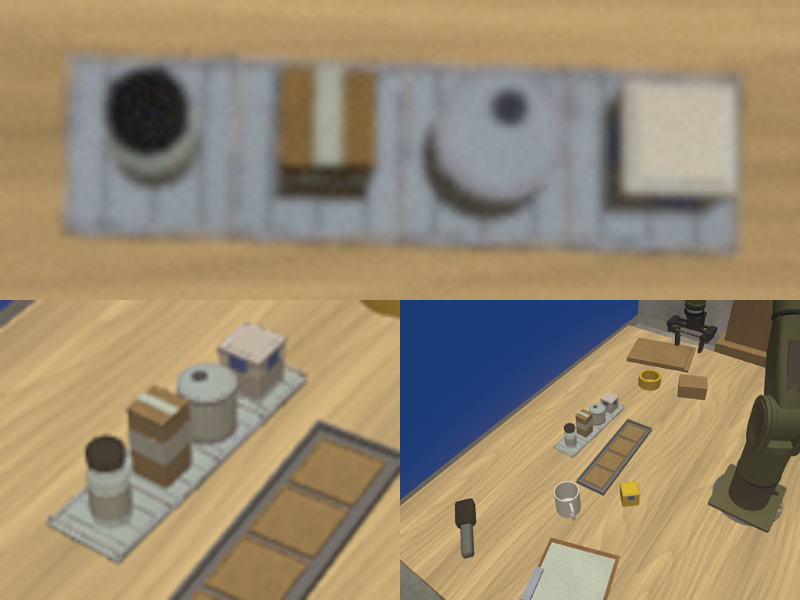

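All four goods stand upright within about 2 mm of their bay centres. From left to right they are jar, carton, can and tub, with the mug and the yellow look-alike untouched.

```bash
python3 -c "
from plant import r
print(r.finish_job())"
```

```text
the job is handed in; nothing more can be done
None
```

The job is done and handed in at about 28.5 s: jar, carton, can and tub stand upright on the rack in reverse order, each within about 2 mm of its bay's centre, with the mug and the yellow look-alike left alone.

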